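Put the sanding block away and shut the stayed chest lid

TASK

Put the cork sanding block into the wooden chest, lying on its floor clear of the folding lid stay. Then unlock the stay by pushing its red knee knob back and down through the straight position so that the knee folds, and gently lower the lid until it is fully shut with the block inside. Leave the other things on the table where they are.

Things in the scene. Friction and masses are not known exactly. Their poses are not given: they have to be found in the camera images.
- chest: Pale wooden chest fixed to the table, outside 230 (x) x 320 (y) x 100 mm high, walls and floor 10 mm thick (inside 210 x 300 x 90). Origin: centre of its underside, on the table. +x points from the front wall (nearest the robot) to the hinged back wall, +y to its left, z up; turned up to 0.3 rad. The folded stay takes the 45 mm beside the left wall (chest y > 105 mm): keep the block out of it.
- chest_lid (a joint): Opening angle of the lid (rad): 0 shut, 1.31 as found. A 12 mm board, 320 mm wide, reaching 236 mm forward from the hinge. Friction hinges (0.5 N m) hold it wherever it is left; it must be pushed down all the way, with 3 to 8 N near the free edge. While the stay is locked it cannot be lowered.
- lid_edge (a point): Point on the lid's outer face (its top when shut) midway along the width, 205 mm from the hinge line and so 31 mm short of the free edge. Its axes are the lid's: x lies in the lid from the free edge to the hinge, z is the outward normal of the outer face.
- lid_hinge (a point): Middle of the lid's hinge axis: chest frame (115, 0, 100) mm, the top outer edge of the back wall. The axis runs along the chest's y. Axes as the chest's. The underside of the shut lid is level with it.
- knee_knob (a point): Centre of the red knob on the stay's knee: a roller 22 mm in diameter, 30 mm long along chest y, at chest y 122 mm. As found it is 141 mm above the table, 84 mm in front of the hinge line. It swings about point stay_pivot (radius 68 mm). Push it at right angles to the stay: back and down, 40 degrees from vertical. The lid stands over it, so the tool must lean, fingers pointing back and down.
- stay_knee (a joint): Knee angle of the two-link steel stay (rad): 2.69 locked on its stop as found, 2.55 straight, smaller as it folds back and down, 0 when the lid is shut. Pushing the knob takes 6 to 10 N: 5 mm to straight, and 20 mm farther it reads about 1.9. The lid sinks a little with it, and it stays where it is left; it then folds by itself as the lid is lowered.
- stay_pivot (a point): Pivot of the stay's lower link on the left wall, chest frame (-15, 145, 90) mm. Axes as the chest's. The link swings about the chest's y.
- sanding_block: Loose brown cork block, 56 (x) x 85 (y) x 24 mm high, 60 g, lying flat. Origin: centre of its underside.
- white_jar: Bystander: white lidded jar, 42 mm in diameter, 64 mm high, origin at the centre of its underside. Leave alone.
- paint_tin: Bystander: flat dark blue tin, 91 x 126 x 30 mm, origin at the centre of its underside. Leave alone.
- spoon_blank: Bystander: pale wooden spoon, 163 mm long, lying, origin at the centre of its underside. Leave alone.

How it is judged:
By the outcome, as a careful person would: the job done as asked, in the order asked, and still so for the second after the job is handed in, with the robot touching nothing.
It also fails if it takes over 54 s, if anything falls off the work surface, if the arm or the gripper's body presses on something with over 40 N, if the wrist force passes 120 N, or if a joint passes its speed limit or range.

ROBOT

A 7-joint arm with a two-finger parallel gripper is mounted at the origin on a cart in front of the work surface, level with it; the furniture and walls round the work are solid. World frame = base frame: x ahead of the robot, y to its left, z up, the work surface at z = 0. Lengths are in mm, angles in rad, forces in N, time in s.
With the tool pointing down it reaches from about 400 to 850 mm from the base axis. Payload 10.4 kg.
Tool frame: the origin (TCP) lies at the very end of the fingers, on their centre line; the grasp point (between the pads) lies r.grasp_offset behind it (r.grasp_offset is the distance from the TCP to the grasp point, in mm); z points along the fingers, y is the line along which they close (so a half turn about z gives the same grasp; the last joint's range is limited). The gripper opens to 87 mm and grips with 3 to 60 N. Pads are 19 mm wide; open, the fingers measure 117 mm over their backs; the gripper's body (75 mm by 190 mm) begins 51 mm behind the grasp point.
Start: joints at [1.146, 0.332, -0.065, 1.46, 0.022, 1.35, -0.088], TCP at [244.446, -575.238, 222.576] pointing down, gripper open.
Joint ranges: [-2.6, 2.6], [-0.5, 2.12], [-1.47, 1.34], [0.16, 2.42], [-1.27, 4.41], [0.06, 2.06], [-2.6, 2.6]. Speed limits (rad/s): [2.22, 2.22, 2.79, 2.79, 3.14, 3.14, 3.14].

INTERFACE

Orientations are given as a rotation vector (axis times angle).
In Python, from workcell import r, cams gives the robot as it stands.
- The arm moves only by the shell command python3 -m inch 'ROWS'. ROWS is JSON, a list of rows, each an object with "grip": the opening, from 0 (shut) to 1 (fully open); "xyz": the shift along the tool's x, y, z in units of 30 mm (1.0 is 30 mm), a list of three; "delta_rot": the turn, a rotation vector about the tool's x, y, z in rad, a list of three. A call has 1 to 5 rows; each row shifts and turns the commanded pose from where the row before left it, along the tool's axes as they then stand; what a row does not reach is not made up. A row lasts 1/12 s, in which the tool goes at most 41.7 mm and 7.16 degrees, less where a joint would pass 70% of its speed; a pose out of reach is approached as far as the arm can. A call is refused whole if a number of a shift passes 1 or a number of a turn 0.125, either way. A call with a gripper value outside its range is refused whole. The fingers move at their own pace and stop on an object; the grip force is fixed at half the most. Time passes only in rows, so rows that do not move let the fingers close. It gives the time, the measured TCP pose, the force, the opening and the grip force at its end, in the units of the state.
- r.state(): the state, without advancing time (a new reading comes with each control period).
- cams.snapshot(name): name is "scene" or "side" or "wrist"; returns (picture, depth): 400x640x3 uint8, red, green, blue; 400x640 float32, mm along the optical axis (not along the pixel's ray), 0 where there is no reading.
- cams.camera_params(name): a dict with "intrinsics" (3x3 intrinsics, pixels), "distortion" ([k1, k2, p1, p2, k3] as OpenCV has them; the pictures are not rectified), "world_from_camera" (4x4, takes a point from camera to world coordinates); the wrist camera has in their place "hand_eye" (4x4, takes a point from camera to tool coordinates, whose origin is the TCP and whose axes are the flange's). Camera axes: x right, y up, looking along -z (the intrinsics and any distortion apply to the point x, -y, -z); pixel columns grow to the right and rows downward; lengths in mm; the calibration is good to about 2 mm. A picture is of the moment at which its call begins: read the wrist's pose just before it. camera_params takes no time and is no camera call.
- r.close_job(): hands the job in; it is judged then, once.
The state is a dict: "time": time; "q": joint angles; "joint_vel": joint speeds; "joint_torque": joint torques, N m; "ee_pos": TCP position; "tcp_rot": TCP orientation; "wrist_force": force on the tool from outside, world axes, zero at the start; "moment": the same for the moment, N m; "finger_gap": opening from 0.0 (shut) to 1.0 (fully open); "grip_force": force on a finger pad.
Only numpy, scipy, OpenCV 4.12 (cv2) and the standard library are available. Lean on these libraries where they do the work, as an engineer would, in place of code of your own. Each camera call takes 0.05 s, during which the arm holds its last target. There are 200 camera calls.

## Working session

There is one attempt and no reset: what is moved stays moved. The work goes in short steps, Python scripts to look and compute and a shell command to move; the robot and the scene stay as the last step left them, time stands still between calls to the robot, and variables do not carry over. Pictures are saved under pics/ and viewed, at most 10 in all, crops included, and the job is handed in when it is done.

```bash
ls; mkdir -p pics; python3 - <<'E'
from workcell import r,cams
import cv2,numpy as np
for n in ("scene","side"):
    p,d=cams.snapshot(n); cv2.imwrite(f"pics/{n}.png",p[...,::-1]); np.savez(f"pics/{n}.npz",p=p,d=d)
    print(n,{k:np.round(v,3).tolist() for k,v in cams.camera_params(n).items()})
print(r.grasp_offset,r.state())
print(cams.camera_params("wrist"))
E
```

```text
pics
scene {'intrinsics': [[485.603, 0.0, 323.208], [0.0, 485.603, 202.607], [0.0, 0.0, 1.0]], 'distortion': [-0.098, 0.0, 0.0, 0.0, 0.0], 'world_from_camera': [[0.687, 0.33, -0.647, -593.609], [-0.726, 0.281, -0.628, -1031.411], [-0.025, 0.901, 0.433, 818.501], [0.0, 0.0, 0.0, 1.0]]}
side {'intrinsics': [[415.844, 0.0, 314.165], [0.0, 415.844, 198.046], [0.0, 0.0, 1.0]], 'distortion': [-0.087, 0.0, 0.0, 0.0, 0.0], 'world_from_camera': [[-0.887, 0.343, -0.308, 122.272], [-0.461, -0.652, 0.602, 824.339], [0.006, 0.676, 0.737, 1062.411], [0.0, 0.0, 0.0, 1.0]]}
18.700000000000003 {'time': 0.1, 'q': array([ 1.14639882,  0.332813  , -0.06470312,  1.46084062,  0.02163554,
        1.34990378, -0.08846478]), 'joint_vel': array([ 0.00022199, -0.00194232, -0.00042697, -0.00259717, -0.00124817,
        0.00169356, -0.00011282]), 'joint_torque': array([ 1.16826748e-03, -6.24541640e+01,  2.42876523e-02, -3.90718639e+01,
       -6.17038552e-02,  3.66965029e-02,  1.64478533e-04]), 'ee_pos': array([ 244.27523012, -574.91671509,  221.83880171]), 'tcp_rot': array([-3.07719043e+00, -6.26761087e-01,  5.35414422e-04]), 'wrist_force': array([-0.0806685 , -0.47856165, -0.24091691]), 'moment': array([ 0.01061464,  0.01727627, -0.00698354]), 'grip_force': 0.0, 'finger_gap': 1.0030763359876027}
{'intrinsics': array([[331.49174391,   0.        , 318.91780787],
       [  0.        , 331.49174391, 202.72816804],
       [  0.        ,   0.        ,   1.        ]]), 'distortion': array([-0.05246991,  0.        ,  0.        ,  0.        ,  0.        ]), 'hand_eye': array([[ 1.86885932e-03,  9.69882610e-01,  2.43565658e-01,
         6.45104838e+01],
       [ 9.99997800e-01, -2.04455157e-03,  4.68538150e-04,
         1.04581492e+00],
       [ 9.52409551e-04,  2.43564246e-01, -9.69884298e-01,
        -1.62851528e+02],
       [ 0.00000000e+00,  0.00000000e+00,  0.00000000e+00,
         1.00000000e+00]])}
```

View pics/scene.png

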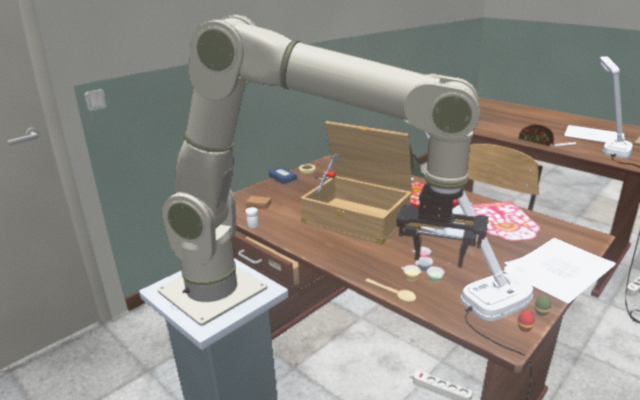

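View pics/side.png

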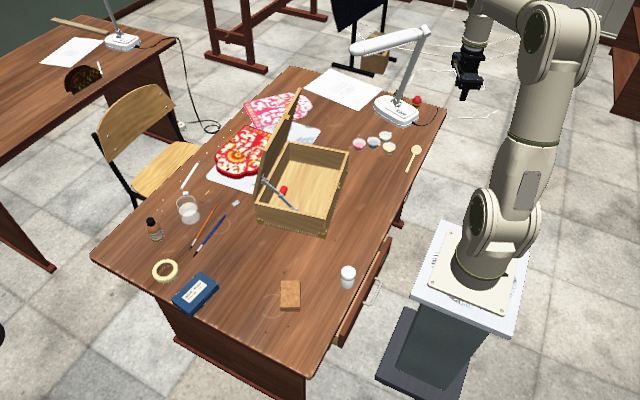

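The scene view shows the chest at about (360,195). The side view shows the chest at (300,185) with the red knob at (284,190), the cork block at (290,293), the jar at (348,276) and the tin at (195,292). Next I measure these from the side view.

```bash
cat > h.py <<'E'
from workcell import r,cams
import cv2,numpy as np
from scipy.spatial.transform import Rotation as R
def pts(d,n,T=None):
    c=cams.camera_params(n); v,u=np.mgrid[:400,:640]
    q=cv2.undistortPoints(np.stack([u,v],-1).reshape(-1,1,2).astype(np.float32),np.array(c["intrinsics"]),np.array(c["distortion"])).reshape(400,640,2)
    P=np.stack([q[...,0]*d,-q[...,1]*d,-d],-1)
    T=np.array(c["world_from_camera"]) if T is None else T@np.array(c["hand_eye"])
    return P@T[:3,:3].T+T[:3,3]
def tool():
    s=r.state(); T=np.eye(4); T[:3,:3]=R.from_rotvec(s["tcp_rot"]).as_matrix(); T[:3,3]=s["ee_pos"]; return T
def brect(x,y): return cv2.minAreaRect(np.stack([x,y],-1).astype(np.float32))
E
python3 - <<'E'
from h import *
f=np.load("pics/side.npz");p,d=f["p"],f["d"];P=pts(d,"side")
hsv=cv2.cvtColor(p,cv2.COLOR_RGB2HSV)
def box(a,b,c,e):
    m=np.zeros((400,640),bool);m[b:e,a:c]=1;return m&(d>0)
m=box(265,265,315,325)&(P[...,2]>18)&(P[...,2]<32)
Q=P[m];print("block",brect(Q[:,0],Q[:,1]),np.median(Q[:,2]),m.sum())
m=box(330,255,365,300)&(P[...,2]>15)
Q=P[m];print("jar",brect(Q[:,0],Q[:,1]),Q[:,2].max())
m=box(165,265,225,318)&(P[...,2]>22)&(P[...,2]<38)
Q=P[m];print("tin",brect(Q[:,0],Q[:,1]))
m=box(275,182,292,200)&(hsv[...,1]>150)&((hsv[...,0]<8)|(hsv[...,0]>172))
Q=P[m];print("knob",Q.mean(0),Q.min(0),Q.max(0),m.sum())
m=box(240,130,360,245)&(abs(P[...,2]-100)<5)
Q=P[m];b=brect(Q[:,0],Q[:,1]);print("rim",b,cv2.boxPoints(b),m.sum())
m=box(285,160,325,200)&(P[...,2]<25);print("floor",np.median(P[m],axis=0))
f=np.load("pics/scene.npz");p,d=f["p"],f["d"];P=pts(d,"scene")
m=box(290,170,415,245)&(abs(P[...,2]-100)<4)
Q=P[m];b=brect(Q[:,0],Q[:,1]);print("rim scene",b,cv2.boxPoints(b),m.sum())
m=box(240,190,275,212)&(P[...,2]>18)&(P[...,2]<32)
Q=P[m];print("block",brect(Q[:,0],Q[:,1]),np.median(Q[:,2]),m.sum())
hsv=cv2.cvtColor(p,cv2.COLOR_RGB2HSV)
m=box(322,165,342,185)&(hsv[...,1]>150)&((hsv[...,0]<8)|(hsv[...,0]>172))
Q=P[m];print("knob",Q.mean(0),Q.min(0),Q.max(0),m.sum())
E
```

```text
block ((450.41571044921875, 330.00787353515625), (53.36235809326172, 88.94463348388672), 28.675899505615234) 23.793157660290717 541
jar ((325.4657897949219, 213.53533935546875), (39.513607025146484, 41.27912902832031), 27.86150360107422) 67.87663316523481
tin ((718.0980834960938, 449.9205627441406), (116.83038330078125, 137.78759765625), 82.0648193359375)
knob [603.63460393  90.41925059 148.4572548 ] [592.77370282  76.16552714 142.22871055] [616.24742743 105.52258012 153.87526267] 45
rim ((602.1339111328125, -34.77967834472656), (237.455810546875, 326.5296630859375), 11.263702392578125) [[ 453.80316   102.149925]
 [ 517.5826   -218.0903  ]
 [ 750.46466  -171.70929 ]
 [ 686.68524   148.53094 ]] 825
floor [632.67647821 -96.89989452   8.98043283]
rim scene ((601.7362060546875, -35.84339904785156), (244.42022705078125, 325.4488830566406), 11.489798545837402) [[ 449.56152   99.27661]
 [ 514.3888  -219.65033]
 [ 753.9109  -170.96341]
 [ 689.0836   147.96353]] 610
block ((447.74920654296875, 328.5954895019531), (65.64012908935547, 87.72514343261719), 27.23444938659668) 24.59849199553537 169
knob [602.24047592  85.3829112  147.01905723] [591.28138166  72.04452112 137.738843  ] [609.25319992 104.52758778 153.4428663 ] 31
```

```bash
A='{"grip":1,"xyz":[1,0,0],"delta_rot":[0,0,-0.064]}'
python3 -m inch '[{"grip":1,"xyz":[0,-1,0],"delta_rot":[0,0,0]},{"grip":1,"xyz":[0,-1,0],"delta_rot":[0,0,0]},{"grip":1,"xyz":[0,-1,0],"delta_rot":[0,0,0]},{"grip":1,"xyz":[0,-1,0],"delta_rot":[0,0,0]},{"grip":1,"xyz":[0,-1,0],"delta_rot":[0,0,0]}]'
python3 -m inch '[{"grip":1,"xyz":[1,0,0],"delta_rot":[0,0,-0.064]},{"grip":1,"xyz":[1,0,0],"delta_rot":[0,0,-0.064]},{"grip":1,"xyz":[1,0,0],"delta_rot":[0,0,-0.064]},{"grip":1,"xyz":[1,0,0],"delta_rot":[0,0,-0.064]},{"grip":1,"xyz":[1,0,0],"delta_rot":[0,0,-0.064]}]'
python3 -m inch '[{"grip":1,"xyz":[1,0,0],"delta_rot":[0,0,-0.064]},{"grip":1,"xyz":[1,0,0],"delta_rot":[0,0,-0.064]},{"grip":1,"xyz":[1,0,0],"delta_rot":[0,0,-0.064]},{"grip":1,"xyz":[1,0,0],"delta_rot":[0,0,-0.064]},{"grip":1,"xyz":[1,0,0],"delta_rot":[0,0,-0.064]}]'
```

```text
time: 0.52
ee_pos: [185.1, -435.6, 222.0]
tcp_rot: [-3.078, -0.627, 0.0]
wrist_force: [-0.0, -0.5, 1.1]
finger_gap: 0.997
grip_force: 0.0
time: 0.93
ee_pos: [315.7, -360.7, 222.4]
tcp_rot: [-2.937, -1.114, 0.0]
wrist_force: [0.7, -1.5, 0.9]
finger_gap: 1.0
grip_force: 0.0
time: 1.35
ee_pos: [414.0, -248.2, 222.3]
tcp_rot: [-2.722, -1.568, 0.0]
wrist_force: [1.4, -0.2, 0.3]
finger_gap: 1.006
grip_force: 0.0
```

```bash
python3 -m inch '[{"grip":1,"xyz":[1,0,0],"delta_rot":[0,0,-0.064]},{"grip":1,"xyz":[1,0,0],"delta_rot":[0,0,-0.064]},{"grip":1,"xyz":[1,0,0],"delta_rot":[0,0,-0.064]},{"grip":1,"xyz":[1,0,0],"delta_rot":[0,0,-0.064]},{"grip":1,"xyz":[1,0,0],"delta_rot":[0,0,-0.064]}]'
python3 -m inch '[{"grip":1,"xyz":[1,0,0],"delta_rot":[0,0,-0.064]},{"grip":1,"xyz":[1,0,0],"delta_rot":[0,0,-0.064]},{"grip":1,"xyz":[1,0,0],"delta_rot":[0,0,-0.064]},{"grip":1,"xyz":[1,0,0],"delta_rot":[0,0,-0.064]},{"grip":1,"xyz":[1,0,0],"delta_rot":[0,0,-0.064]}]'
python3 -m inch '[{"grip":1,"xyz":[1,0,0],"delta_rot":[0,0,-0.064]},{"grip":1,"xyz":[1,0,0],"delta_rot":[0,0,-0.064]},{"grip":1,"xyz":[1,0,0],"delta_rot":[0,0,-0.064]},{"grip":1,"xyz":[0,1,0],"delta_rot":[0,0,0]},{"grip":1,"xyz":[0,1,0],"delta_rot":[0,0,0]}]'
cat >> h.py <<'E'
def block_wrist(name):
    T=tool();p,d=cams.snapshot("wrist");cv2.imwrite(f"pics/{name}.png",p[...,::-1]);P=pts(d,"wrist",T)
    m=(d>0)&(P[...,2]>16)&(P[...,2]<32)&(np.hypot(P[...,0]-450,P[...,1]-330)<75)
    Q=P[m];b=brect(Q[:,0],Q[:,1]);print(b,np.median(Q[:,2]),m.sum());return T,P,p,d
def go(T,xyz,yaw):
    """rows (units) from T to tool-down pose with tool y at world yaw deg"""
    y=np.array([np.cos(np.radians(yaw)),np.sin(np.radians(yaw)),0]);z=np.array([0,0,-1.]);G=np.stack([np.cross(y,z),y,z],-1)
    print("shift units",T[:3,:3].T@(np.array(xyz)-T[:3,3])/30,"rot",R.from_matrix(T[:3,:3].T@G).as_rotvec())
E
python3 - <<'E'
from h import *
T,P,p,d=block_wrist("w1");go(T,[450,330,3],28.7);print(T)
E
```

```text
time: 1.77
ee_pos: [471.9, -110.5, 222.3]
tcp_rot: [-2.438, -1.981, 0.0]
wrist_force: [0.8, -0.9, -0.4]
finger_gap: 1.003
grip_force: 0.0
time: 2.18
ee_pos: [483.5, 38.4, 222.3]
tcp_rot: [-2.091, -2.344, 0.0]
wrist_force: [1.2, 0.7, 0.4]
finger_gap: 0.998
grip_force: 0.0
time: 2.6
ee_pos: [525.1, 145.2, 223.2]
tcp_rot: [1.855, 2.532, -0.001]
wrist_force: [1.5, -1.6, 1.4]
finger_gap: 0.998
grip_force: 0.0
((461.5888977050781, 305.2801208496094), (55.0278434753418, 31.32244300842285), 28.576168060302734) 24.668986479569952 1602
shift units [ 6.64337659 -0.53906295  7.32409681] rot [ 0.00091006  0.00216752 -0.1947786 ]
[[-3.01369862e-01  9.53505829e-01  1.68539508e-03  5.25113075e+02]
 [ 9.53505081e-01  3.01372513e-01 -1.63349969e-03  1.45197880e+02]
 [-2.06548323e-03  1.11474519e-03 -9.99997246e-01  2.23151980e+02]
 [ 0.00000000e+00  0.00000000e+00  0.00000000e+00  1.00000000e+00]]
```

View pics/w1.png

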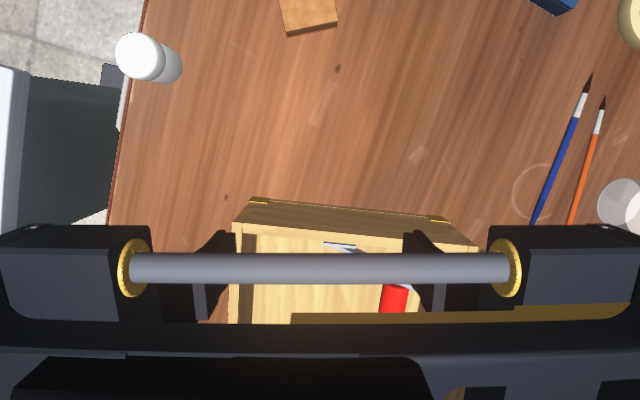

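The wrist view shows the block's edge at (310,15), the jar at (145,55) and the chest's left wall below. I move towards the block and look again.

```bash
python3 -m inch '[{"grip":1,"xyz":[1,0,0],"delta_rot":[0,0,0]},{"grip":1,"xyz":[1,0,0],"delta_rot":[0,0,0]},{"grip":1,"xyz":[1,-0.3,0.3],"delta_rot":[0,0,0]},{"grip":1,"xyz":[1,-0.2,0.5],"delta_rot":[0,0,0]},{"grip":1,"xyz":[0.6,0,0.8],"delta_rot":[0,0,-0.1]}]'
python3 -m inch '[{"grip":1,"xyz":[0.5,0,0.5],"delta_rot":[0,0,-0.095]},{"grip":1,"xyz":[0,0,0],"delta_rot":[0,0,0]}]'
python3 - <<'E'
from h import *
T,P,p,d=block_wrist("w2");go(T,[450,330,3],28.7)
E
```

```text
time: 3.07
ee_pos: [468.2, 274.3, 175.7]
tcp_rot: [1.729, 2.622, 0.005]
wrist_force: [0.4, -0.0, 0.0]
finger_gap: 1.001
grip_force: 0.0
time: 3.23
ee_pos: [460.5, 286.4, 156.4]
tcp_rot: [-1.59, -2.705, 0.005]
wrist_force: [0.1, 0.1, -0.1]
finger_gap: 0.997
grip_force: 0.0
((448.8800354003906, 329.6893005371094), (54.66268539428711, 84.465087890625), 28.534963607788086) 24.67701801317537 5966
shift units [1.43208069 0.42528371 5.11390491] rot [-0.00463351 -0.00155094  0.00707374]
```

```bash
python3 -m inch '[{"grip":1,"xyz":[0.7,0.2,0.8],"delta_rot":[0,0,0]},{"grip":1,"xyz":[0.7,0.2,0.8],"delta_rot":[0,0,0]},{"grip":1,"xyz":[0,0,1],"delta_rot":[0,0,0]},{"grip":1,"xyz":[0,0,1],"delta_rot":[0,0,0]},{"grip":1,"xyz":[0,0,0.9],"delta_rot":[0,0,0]}]'
python3 -m inch '[{"grip":1,"xyz":[0,0,0.5],"delta_rot":[0,0,0]},{"grip":1,"xyz":[0,0,0],"delta_rot":[0,0,0]}]'
python3 -c "
from h import *
go(tool(),[449,329.7,3.5],28.6)"
```

```text
time: 3.7
ee_pos: [455.5, 326.1, 23.6]
tcp_rot: [1.61, 2.696, -0.0]
wrist_force: [0.5, 0.2, -0.1]
finger_gap: 1.005
grip_force: 0.0
time: 3.87
ee_pos: [454.0, 324.9, 7.1]
tcp_rot: [-1.609, -2.697, 0.006]
wrist_force: [-0.6, 0.5, 0.6]
finger_gap: 1.003
grip_force: 0.0
shift units [ 0.21991329 -0.06840611  0.12136686] rot [-0.00422541  0.00083607 -0.00420586]
```

```bash
python3 -m inch '[{"grip":1,"xyz":[0.22,-0.07,0.12],"delta_rot":[0,0,0]},{"grip":0,"xyz":[0,0,0],"delta_rot":[0,0,0]},{"grip":0,"xyz":[0,0,0],"delta_rot":[0,0,0]},{"grip":0,"xyz":[0,0,0],"delta_rot":[0,0,0]},{"grip":0,"xyz":[0,0,0],"delta_rot":[0,0,0]}]'
python3 -m inch '[{"grip":0,"xyz":[0,0,0],"delta_rot":[0,0,0]},{"grip":0,"xyz":[0,0,0],"delta_rot":[0,0,0]},{"grip":0,"xyz":[0,0,0],"delta_rot":[0,0,0]}]'
```

```text
time: 4.28
ee_pos: [450.1, 332.1, 7.0]
tcp_rot: [1.605, 2.699, 0.002]
wrist_force: [-0.0, -0.4, 0.3]
finger_gap: 0.785
grip_force: 0.0
time: 4.53
ee_pos: [449.8, 331.8, 6.3]
tcp_rot: [1.606, 2.7, 0.0]
wrist_force: [-0.6, -1.9, 3.3]
finger_gap: 0.638
grip_force: 30.0
```

```bash
python3 -m inch '[{"grip":0,"xyz":[0,0,-0.6],"delta_rot":[0,0,0]},{"grip":0,"xyz":[0,0,-0.5],"delta_rot":[0,0,0.12]},{"grip":0,"xyz":[0,0,-0.5],"delta_rot":[0,0,0.12]},{"grip":0,"xyz":[0,0,-0.5],"delta_rot":[0,0,0.12]},{"grip":0,"xyz":[0,0,-0.5],"delta_rot":[0,0,0.12]}]'
python3 -m inch '[{"grip":0,"xyz":[0,0,-0.5],"delta_rot":[0,0,0.12]},{"grip":0,"xyz":[0,0,-0.5],"delta_rot":[0,0,0.12]},{"grip":0,"xyz":[0,0,-0.5],"delta_rot":[0,0,0.12]},{"grip":0,"xyz":[0,0,-0.5],"delta_rot":[0,0,0.12]},{"grip":0,"xyz":[0,0,-0.5],"delta_rot":[0,0,0.12]}]'
python3 -m inch '[{"grip":0,"xyz":[0,0,-0.5],"delta_rot":[0,0,0.12]},{"grip":0,"xyz":[0,0,-0.5],"delta_rot":[0,0,0.12]},{"grip":0,"xyz":[0,0,-0.5],"delta_rot":[0,0,0.12]},{"grip":0,"xyz":[0,0,-0.5],"delta_rot":[0,0,0.12]},{"grip":0,"xyz":[0,0,-0.3],"delta_rot":[0,0,0.12]}]'
python3 -m inch '[{"grip":0,"xyz":[0,0,0],"delta_rot":[0,0,0.12]},{"grip":0,"xyz":[0,0,0],"delta_rot":[0,0,0.07]},{"grip":0,"xyz":[0,0,0],"delta_rot":[0,0,0]}]'
python3 -c "
from h import *
go(tool(),[568,-78,215],-78.7)"
```

```text
time: 4.95
ee_pos: [449.3, 331.8, 84.6]
tcp_rot: [-2.208, -2.235, 0.0]
wrist_force: [1.8, 0.2, -0.6]
finger_gap: 0.633
grip_force: 30.0
time: 5.37
ee_pos: [449.2, 331.7, 159.6]
tcp_rot: [2.77, 1.483, -0.0]
wrist_force: [0.7, 0.0, -0.7]
finger_gap: 0.638
grip_force: 30.0
time: 5.78
ee_pos: [449.6, 332.2, 229.5]
tcp_rot: [-3.084, -0.598, -0.002]
wrist_force: [1.0, 0.2, -0.1]
finger_gap: 0.627
grip_force: 30.0
time: 6.03
ee_pos: [449.3, 331.8, 228.0]
tcp_rot: [3.126, 0.307, 0.0]
wrist_force: [-0.1, -0.4, -1.8]
finger_gap: 0.638
grip_force: 30.0
shift units [ 1.22528364 14.16962483  0.43572448] rot [ 0.00020687 -0.00013431 -0.00160757]
```

```bash
python3 -m inch '[{"grip":0,"xyz":[0.08,1,0],"delta_rot":[0,0,0]},{"grip":0,"xyz":[0.08,1,0],"delta_rot":[0,0,0]},{"grip":0,"xyz":[0.08,1,0],"delta_rot":[0,0,0]},{"grip":0,"xyz":[0.08,1,0],"delta_rot":[0,0,0]},{"grip":0,"xyz":[0.08,1,0],"delta_rot":[0,0,0]}]'
python3 -m inch '[{"grip":0,"xyz":[0.08,1,0],"delta_rot":[0,0,0]},{"grip":0,"xyz":[0.08,1,0],"delta_rot":[0,0,0]},{"grip":0,"xyz":[0.08,1,0],"delta_rot":[0,0,0]},{"grip":0,"xyz":[0.08,1,0],"delta_rot":[0,0,0]},{"grip":0,"xyz":[0.08,1,0],"delta_rot":[0,0,0]}]'
python3 -m inch '[{"grip":0,"xyz":[0.1,1,0],"delta_rot":[0,0,0]},{"grip":0,"xyz":[0.1,1,0],"delta_rot":[0,0,0]},{"grip":0,"xyz":[0.1,1,0],"delta_rot":[0,0,0]},{"grip":0,"xyz":[0.1,1,0],"delta_rot":[0,0,0]},{"grip":0,"xyz":[0,0.1,0],"delta_rot":[0,0,0]}]'
python3 - <<'E'
from h import *
T=tool();go(T,[568,-78,20],-78.7)
p,d=cams.snapshot("wrist");P=pts(d,"wrist",T)
c=np.cos(.1967);s=np.sin(.1967)
X=(P[...,0]-600)*c+(P[...,1]+35.5)*s; Y=-(P[...,0]-600)*s+(P[...,1]+35.5)*c; Z=P[...,2]
m=(d>0)&(abs(Z-100)<4)&(abs(X)<135)&(abs(Y)<175)
b=brect(X[m],Y[m]);print(b,m.sum())
for lo,hi in((-150,-60),(-60,20)):
    k=m&(X>-60)&(X<60)
m2=m&(X>-80)&(X<80)
for sg in(-1,1):
    k=m2&(Y*sg>120); print("wall",sg,k.sum(),np.percentile(Y[k],[2,98]) if k.any() else 0)
k=m&(abs(Y)<130)&(X<0);print("front",k.sum(),np.percentile(X[k],[2,98]) if k.any() else 0)
v=p.copy();cv2.imwrite("pics/w3.png",p[...,::-1])
p,d=cams.snapshot("side");cv2.imwrite("pics/s3.png",cv2.resize(p[90:290,150:470,::-1],(800,500)))
E
```

```text
time: 6.45
ee_pos: [490.8, 185.7, 227.8]
tcp_rot: [3.125, 0.317, -0.0]
wrist_force: [1.0, 0.5, -0.2]
finger_gap: 0.632
grip_force: 30.0
time: 6.87
ee_pos: [532.2, 41.0, 227.8]
tcp_rot: [3.125, 0.317, -0.0]
wrist_force: [1.2, 0.7, -0.6]
finger_gap: 0.637
grip_force: 30.0
time: 7.28
ee_pos: [568.5, -82.5, 227.1]
tcp_rot: [3.124, 0.305, -0.002]
wrist_force: [0.3, -1.0, -1.0]
finger_gap: 0.634
grip_force: 30.0
shift units [ 0.02061425 -0.16379237  6.90422914] rot [ 0.00213907  0.00137    -0.00261485]
((22.586349487304688, -0.4991455078125), (185.0459442138672, 320.6866149902344), 0.019649429246783257) 10044
wall -1 2152 [-160.16272596 -150.34877444]
wall 1 1730 [141.85566657 158.61772788]
front 0 0
```

View pics/s3.png

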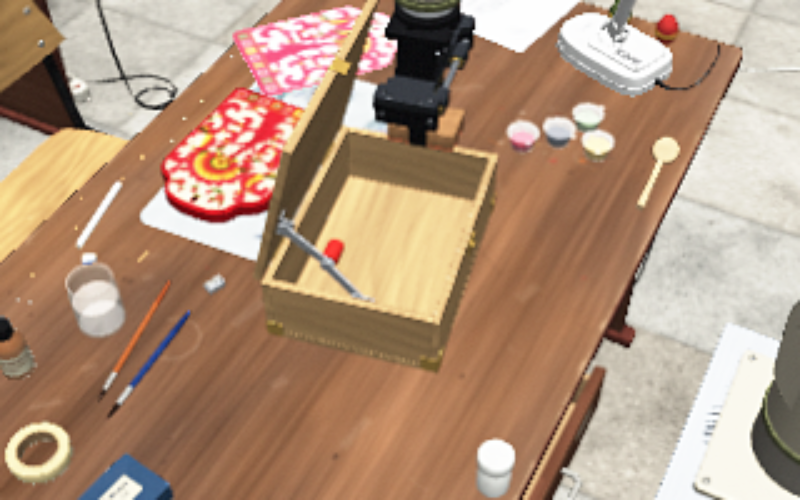

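View pics/w3.png

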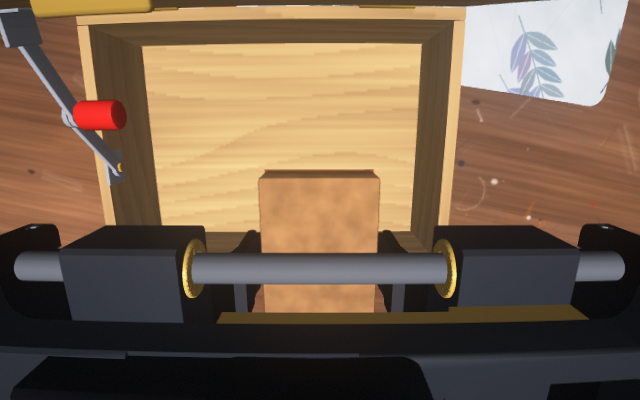

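The side view shows the arm carrying the block over the right half of the chest. The wrist view shows the block at (320,245), the stay clear at left with its knob at (100,115), and walls where I expected them. Lowering next.

```bash
python3 -m inch '[{"grip":0,"xyz":[0,-0.16,0.9],"delta_rot":[0,0,0]},{"grip":0,"xyz":[0,0,0.9],"delta_rot":[0,0,0]},{"grip":0,"xyz":[0,0,0.9],"delta_rot":[0,0,0]},{"grip":0,"xyz":[0,0,0.9],"delta_rot":[0,0,0]},{"grip":0,"xyz":[0,0,0.9],"delta_rot":[0,0,0]}]'
python3 -m inch '[{"grip":0,"xyz":[0,0,0.9],"delta_rot":[0,0,0]},{"grip":0,"xyz":[0,0,0.7],"delta_rot":[0,0,0]},{"grip":0,"xyz":[0,0,0.4],"delta_rot":[0,0,0]},{"grip":0,"xyz":[0,0,0.2],"delta_rot":[0,0,0]},{"grip":0,"xyz":[0,0,0],"delta_rot":[0,0,0]}]'
python3 -m inch '[{"grip":0,"xyz":[0,0,0.1],"delta_rot":[0,0,0]},{"grip":0,"xyz":[0,0,0],"delta_rot":[0,0,0]}]'
```

```text
time: 7.8
ee_pos: [567.0, -69.0, 91.9]
tcp_rot: [-3.125, -0.318, -0.001]
wrist_force: [0.4, 0.2, -0.5]
finger_gap: 0.631
grip_force: 30.0
time: 8.22
ee_pos: [566.8, -70.0, 26.3]
tcp_rot: [-3.125, -0.314, 0.002]
wrist_force: [0.2, -0.2, -0.2]
finger_gap: 0.634
grip_force: 30.0
time: 8.38
ee_pos: [568.1, -70.8, 24.9]
tcp_rot: [3.126, 0.313, 0.003]
wrist_force: [0.3, 0.1, -0.5]
finger_gap: 0.638
grip_force: 30.0
```

```bash
python3 -m inch '[{"grip":0,"xyz":[0,0,0.18],"delta_rot":[0,0,0]},{"grip":0,"xyz":[0,0,0.05],"delta_rot":[0,0,0]},{"grip":0,"xyz":[0,0,0],"delta_rot":[0,0,0]}]'
```

```text
time: 8.63
ee_pos: [567.2, -71.1, 16.9]
tcp_rot: [3.126, 0.312, -0.0]
wrist_force: [0.2, 1.0, -0.9]
finger_gap: 0.637
grip_force: 30.0
```

```bash
python3 -m inch '[{"grip":1,"xyz":[0,0,0],"delta_rot":[0,0,0]},{"grip":1,"xyz":[0,0,0],"delta_rot":[0,0,0]},{"grip":1,"xyz":[0,0,0],"delta_rot":[0,0,0]},{"grip":1,"xyz":[0,0,0],"delta_rot":[0,0,0]},{"grip":1,"xyz":[0,0,-0.1],"delta_rot":[0,0,0]}]'
python3 -m inch '[{"grip":1,"xyz":[0,0,-0.5],"delta_rot":[0,0,0]},{"grip":1,"xyz":[0,0,-0.9],"delta_rot":[0,0,0]},{"grip":1,"xyz":[0,0,-1],"delta_rot":[0,0,0]},{"grip":1,"xyz":[0,0,-1],"delta_rot":[0,0,0]},{"grip":0,"xyz":[0,0,-1],"delta_rot":[0,0,0]}]'
python3 -m inch '[{"grip":0,"xyz":[0,0,-1],"delta_rot":[0,0,0]},{"grip":0,"xyz":[0,0,-1],"delta_rot":[0,0,0]},{"grip":0,"xyz":[0,0,-0.7],"delta_rot":[0,0,0]},{"grip":0,"xyz":[0,0,0],"delta_rot":[0,0,0]},{"grip":0,"xyz":[0,0,0],"delta_rot":[0,0,0]}]'
cat >> h.py <<'E'
C=np.eye(4);C[:3,:3]=R.from_euler("z",.197).as_matrix();C[:3,3]=[600,-36,0]   # chest
def chest(p): return C[:3,:3]@np.array(p,float)+C[:3,3]
def inchest(T):
    G=np.linalg.inv(C)@T; print("tcp in chest",G[:3,3].round(1),"z axis",G[:3,2].round(3),"y axis",G[:3,1].round(3))
def to(p,tilt):
    """shift to chest point p with tool y = -chest y, fingers leaning tilt rad back"""
    T=tool();inchest(T);s,c=np.sin(tilt),np.cos(tilt)
    G=C[:3,:3]@np.array([[c,0,s],[0,-1,0],[s,0,-c]])
    print("shift units (present axes)",(T[:3,:3].T@(chest(p)-T[:3,3])/30).round(3),"(final axes)",(G.T@(chest(p)-T[:3,3])/30).round(3),"rot",R.from_matrix(T[:3,:3].T@G).as_rotvec().round(3))
E
python3 - <<'E'
from h import *
to([14,122,161],.698)
T=tool();p,d=cams.snapshot("wrist");cv2.imwrite("pics/w4.png",p[...,::-1]);P=pts(d,"wrist",T)
L=(P-C[:3,3])@C[:3,:3]
m=(d>0)&(abs(L[...,2]-34)<5)&(abs(L[...,0])<104)&(abs(L[...,1])<145);b=L[m];print("block",brect(b[:,0],b[:,1]),m.sum())
hsv=cv2.cvtColor(p,cv2.COLOR_RGB2HSV);m=(d>0)&(hsv[...,1]>170)&((hsv[...,0]<5)|(hsv[...,0]>175))&(L[...,2]>110);k=L[m];print("knob",k.min(0),k.max(0),np.median(k,0),m.sum())
E
```

```text
time: 9.05
ee_pos: [567.0, -71.0, 19.8]
tcp_rot: [-3.126, -0.312, 0.001]
wrist_force: [-0.4, -0.5, -0.1]
finger_gap: 0.926
grip_force: 0.0
time: 9.47
ee_pos: [567.1, -70.9, 153.8]
tcp_rot: [3.126, 0.312, 0.0]
wrist_force: [0.2, 0.2, -0.5]
finger_gap: 0.973
grip_force: 0.0
time: 9.88
ee_pos: [567.9, -71.0, 234.4]
tcp_rot: [3.125, 0.312, 0.004]
wrist_force: [-0.5, 0.1, -1.0]
finger_gap: 0.631
grip_force: 0.0
tcp in chest [-38.4 -28.  234.4] z axis [ 0.002 -0.001 -1.   ] y axis [ 0.002 -1.     0.001]
shift units (present axes) [ 1.749 -5.     2.447] (final axes) [-0.236 -5.001  2.997] rot [0.    0.696 0.002]
block ((10.679679870605469, 23.162391662597656), (242.5522918701172, 186.6022186279297), 89.98062133789062) 3836
knob [ 18.84773964 105.72357912 134.63393258] [ 40.38363477 137.89074282 153.96807714] [ 29.82061715 117.14675014 150.03551609] 1306
```

```bash
python3 -m inch '[{"grip":0,"xyz":[0,-0.83,0],"delta_rot":[0,0.116,0]},{"grip":0,"xyz":[0,-0.83,0],"delta_rot":[0,0.116,0]},{"grip":0,"xyz":[0,-0.83,0],"delta_rot":[0,0.116,0]},{"grip":0,"xyz":[0,-0.83,0],"delta_rot":[0,0.116,0]},{"grip":0,"xyz":[0,-0.83,0],"delta_rot":[0,0.116,0]}]'
python3 -m inch '[{"grip":0,"xyz":[0,-0.83,0],"delta_rot":[0,0.116,0]},{"grip":0,"xyz":[-0.2,0,0.9],"delta_rot":[0,0,0]},{"grip":0,"xyz":[0,0,0.6],"delta_rot":[0,0,0]},{"grip":0,"xyz":[0,0,0],"delta_rot":[0,0,0]},{"grip":0,"xyz":[0,0,0],"delta_rot":[0,0,0]}]'
python3 - <<'E'
from h import *
to([14,122,161],.698);print(r.state()["q"].round(2))
T=tool();p,d=cams.snapshot("wrist");cv2.imwrite("pics/w5.png",p[...,::-1])
p,d=cams.snapshot("side");cv2.imwrite("pics/s5.png",cv2.resize(p[90:290,150:470,::-1],(800,500)))
E
```

```text
time: 10.35
ee_pos: [541.9, 51.3, 232.2]
tcp_rot: [-2.941, -0.291, -0.885]
wrist_force: [0.2, 2.0, 0.6]
finger_gap: 0.206
grip_force: 0.0
time: 10.77
ee_pos: [560.6, 80.0, 192.9]
tcp_rot: [-2.878, -0.287, -1.039]
wrist_force: [-0.5, -0.2, 0.4]
finger_gap: 0.005
grip_force: 0.0
tcp in chest [-15.9 121.5 192.9] z axis [ 0.639  0.002 -0.77 ] y axis [ 0.002 -1.    -0.001]
shift units (present axes) [ 0.088 -0.015  1.456] (final axes) [ 0.08  -0.017  1.457] rot [-0.002  0.005  0.001]
[ 0.28 -0.19 -0.47  2.25 -0.22  0.38 -1.41]
```

View pics/s5.png

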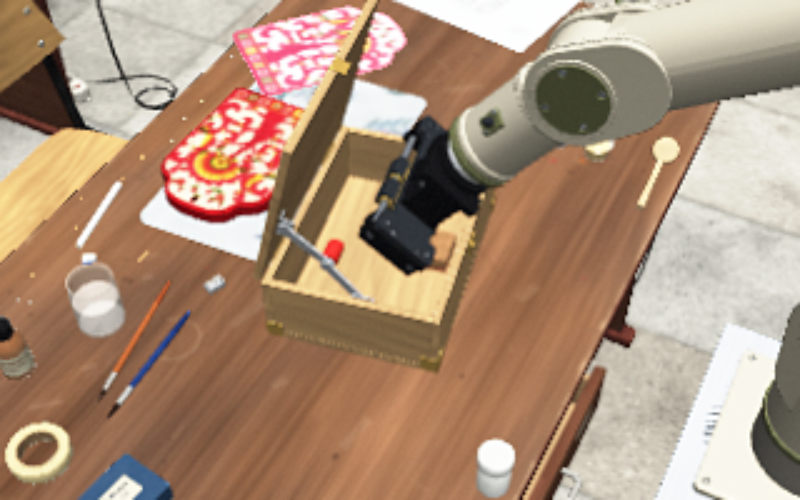

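View pics/w5.png

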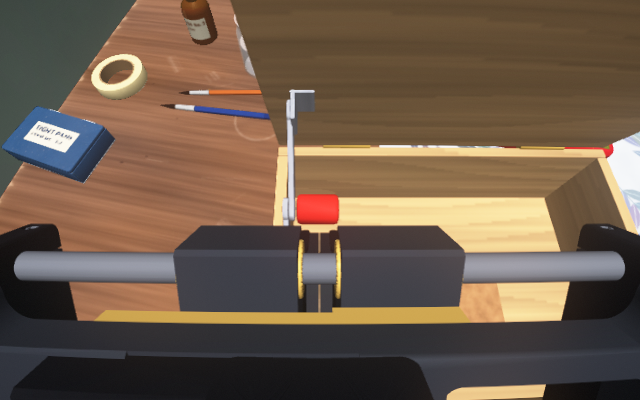

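The side view shows the closed gripper leaning over the chest, with the block on the floor at (440,250). In the wrist view the knob at (318,209) lines up with the fingers, so I push along the tool's z axis.

```bash
python3 -m inch '[{"grip":0,"xyz":[0.1,0,0.8],"delta_rot":[0,0,0]},{"grip":0,"xyz":[0,0,0.6],"delta_rot":[0,0,0]},{"grip":0,"xyz":[0,0,0.3],"delta_rot":[0,0,0]},{"grip":0,"xyz":[0,0,0.1],"delta_rot":[0,0,0]},{"grip":0,"xyz":[0,0,0.1],"delta_rot":[0,0,0]}]'
python3 -m inch '[{"grip":0,"xyz":[0,0,0.1],"delta_rot":[0,0,0]},{"grip":0,"xyz":[0,0,0.1],"delta_rot":[0,0,0]},{"grip":0,"xyz":[0,0,0.1],"delta_rot":[0,0,0]}]'
python3 -c "
from h import *
inchest(tool());print(C[:3,:3].T@r.state()['wrist_force'])"
```

```text
time: 11.28
ee_pos: [599.8, 87.5, 152.8]
tcp_rot: [-2.878, -0.286, -1.043]
wrist_force: [-0.5, -0.6, 0.6]
finger_gap: 0.005
grip_force: 0.0
time: 11.53
ee_pos: [606.3, 88.9, 147.5]
tcp_rot: [-2.876, -0.287, -1.048]
wrist_force: [-0.9, -1.4, 7.8]
finger_gap: 0.004
grip_force: 3.1
tcp in chest [ 30.7 121.2 147.5] z axis [ 0.643  0.    -0.766] y axis [ 0.001 -1.     0.001]
[-1.17331387 -1.20460637  7.75710708]
```

```bash
python3 -m inch '[{"grip":0,"xyz":[-0.05,0,0.12],"delta_rot":[0,0,0]},{"grip":0,"xyz":[-0.05,0,0.12],"delta_rot":[0,0,0]},{"grip":0,"xyz":[0,0,0.12],"delta_rot":[0,0,0]},{"grip":0,"xyz":[0,0,0.12],"delta_rot":[0,0,0]},{"grip":0,"xyz":[0,0,0.12],"delta_rot":[0,0,0]}]'
python3 -m inch '[{"grip":0,"xyz":[0,0,0.12],"delta_rot":[0,0,0]},{"grip":0,"xyz":[0,0,0.12],"delta_rot":[0,0,0]},{"grip":0,"xyz":[0,0,0],"delta_rot":[0,0,0]}]'
python3 -c "
from h import *
inchest(tool());print(C[:3,:3].T@r.state()['wrist_force'])
p,d=cams.snapshot('wrist');cv2.imwrite('pics/w6.png',p[...,::-1])
p,d=cams.snapshot('side');cv2.imwrite('pics/s6.png',cv2.resize(p[90:290,150:470,::-1],(800,500)))"
```

```text
time: 11.95
ee_pos: [616.8, 91.1, 133.4]
tcp_rot: [-2.874, -0.287, -1.053]
wrist_force: [-2.5, -0.2, 11.0]
finger_gap: 0.006
grip_force: 5.0
time: 12.2
ee_pos: [620.7, 92.0, 126.8]
tcp_rot: [-2.875, -0.287, -1.05]
wrist_force: [-0.3, -0.4, 3.4]
finger_gap: 0.004
grip_force: 1.3
tcp in chest [ 45.3 121.5 126.8] z axis [ 0.644  0.001 -0.765] y axis [ 0.002 -1.     0.001]
[-0.341687   -0.34491709  3.36981071]
```

View pics/w6.png

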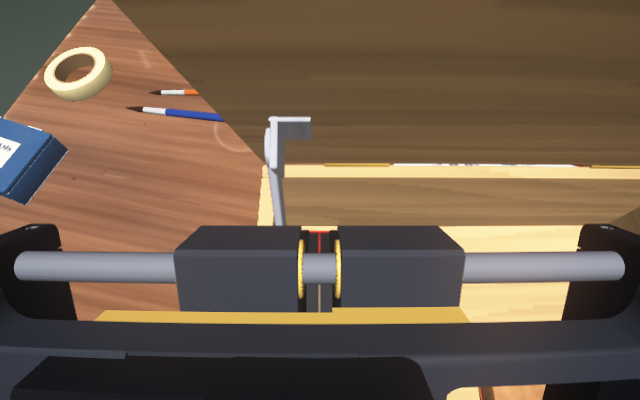

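The wrist view shows the knee folded: the upper link at (275,190) hangs over the back wall and the knob sits under the fingertips. Travel was 31 mm. I back out, upright the tool and measure the lid.

```bash
python3 -m inch '[{"grip":0,"xyz":[0,0,-0.3],"delta_rot":[0,0,0]},{"grip":0,"xyz":[0,0,-0.7],"delta_rot":[0,0,0]},{"grip":0,"xyz":[0,0,-1],"delta_rot":[0,0,0]},{"grip":0,"xyz":[0,0,-1],"delta_rot":[0,0,0]},{"grip":0,"xyz":[0,0,-1],"delta_rot":[0,0,0]}]'
python3 -m inch '[{"grip":0,"xyz":[0,0.6,0],"delta_rot":[0,-0.116,0]},{"grip":0,"xyz":[0,0.6,0],"delta_rot":[0,-0.116,0]},{"grip":0,"xyz":[0,0.6,0],"delta_rot":[0,-0.116,0]},{"grip":0,"xyz":[0,0.6,0],"delta_rot":[0,-0.116,0]},{"grip":0,"xyz":[0,0.6,0],"delta_rot":[0,-0.116,0]}]'
python3 -m inch '[{"grip":0,"xyz":[0,0.6,0],"delta_rot":[0,-0.116,0]},{"grip":0,"xyz":[0,0.5,-1],"delta_rot":[0,0,0]},{"grip":0,"xyz":[0,0,-1],"delta_rot":[0,0,0]},{"grip":0,"xyz":[0,0,-1],"delta_rot":[0,0,0]},{"grip":0,"xyz":[0,0,-1],"delta_rot":[0,0,0]}]'
python3 -m inch '[{"grip":0,"xyz":[0,0,-0.8],"delta_rot":[0,0,0]},{"grip":0,"xyz":[0,0,0],"delta_rot":[0,0,0]}]'
python3 - <<'E'
from h import *
to([90,0,370],0);print(r.state()["q"].round(2))
p,d=cams.snapshot("side");P=pts(d,"side");L=(P-C[:3,3])@C[:3,:3]
hsv=cv2.cvtColor(p,cv2.COLOR_RGB2HSV)
m=(d>0)&(hsv[...,1]>170)&((hsv[...,0]<5)|(hsv[...,0]>175))&(abs(L[...,1]-122)<25)&(L[...,2]>60)&(abs(L[...,0])<110)
k=L[m];print("knob",k.min(0),k.max(0),m.sum())
for n in("side","scene"):
    p,d=cams.snapshot(n);L=(pts(d,n)-C[:3,3])@C[:3,:3]
    m=(d>0)&(abs(L[...,1])<158)&(L[...,2]>150)&(L[...,2]<345)&(L[...,0]>25)&(L[...,0]<120);k=L[m]
    a=np.arctan2(k[:,2]-100,115-k[:,0]);print(n,m.sum(),"angle pct",np.percentile(a,[5,25,50,75,95]).round(3),"zmax",np.percentile(k[:,2],99))
    cv2.imwrite(f"pics/{n}7.png",p[...,::-1])
E
```

```text
time: 12.72
ee_pos: [543.7, 76.7, 215.7]
tcp_rot: [-2.877, -0.286, -1.043]
wrist_force: [1.0, -0.4, -0.6]
finger_gap: 0.005
grip_force: 0.0
time: 13.13
ee_pos: [562.8, -13.7, 216.7]
tcp_rot: [-3.114, -0.307, -0.175]
wrist_force: [0.9, 0.9, 0.1]
finger_gap: 0.007
grip_force: 0.0
time: 13.55
ee_pos: [568.9, -44.1, 335.9]
tcp_rot: [-3.126, -0.31, 0.003]
wrist_force: [0.0, 0.9, 0.2]
finger_gap: 0.004
grip_force: 0.0
time: 13.72
ee_pos: [570.3, -43.6, 364.3]
tcp_rot: [3.124, 0.311, 0.01]
wrist_force: [0.3, 1.8, 0.2]
finger_gap: 0.005
grip_force: 0.0
tcp in chest [-30.6  -1.7 364.3] z axis [ 0.006 -0.002 -1.   ] y axis [ 0.001 -1.     0.002]
shift units (present axes) [ 4.022 -0.051 -0.165] (final axes) [ 4.021 -0.056 -0.19 ] rot [ 0.002 -0.006  0.001]
[ 0.42  0.21 -0.52  1.34  0.11  1.61 -1.45]
knob [ 38.57886683 109.35176337 116.99451519] [ 56.38197445 137.58986125 128.76396061] 36
side 311 angle pct [0.885 1.165 1.19  1.207 1.222] zmax 323.4682646467052
scene 3143 angle pct [1.151 1.175 1.188 1.202 1.231] zmax 322.3514719983047
```

View pics/scene7.png

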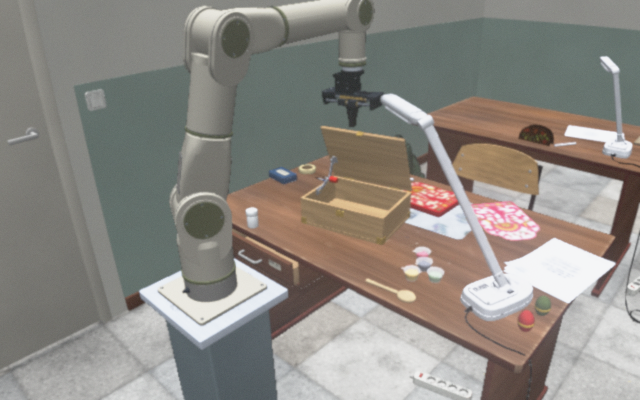

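The scene view shows the arm upright above the chest and the lid at about (365,155), sunk to 1.19 rad. The knob has moved to chest (47,118), so the knee is folded. I go over and behind the lid.

```bash
python3 -m inch '[{"grip":0,"xyz":[1,0,-0.2],"delta_rot":[0,0,0]},{"grip":0,"xyz":[1,0,0],"delta_rot":[0,0,0]},{"grip":0,"xyz":[1,0,0],"delta_rot":[0,0,0]},{"grip":0,"xyz":[1,0,0],"delta_rot":[0,0,0]},{"grip":0,"xyz":[0.2,0,0],"delta_rot":[0,0,0]}]'
python3 -m inch '[{"grip":0,"xyz":[0,0,0.6],"delta_rot":[0,0,0]},{"grip":0,"xyz":[0,0,0.8],"delta_rot":[0,0,0]},{"grip":0,"xyz":[0,0,0.8],"delta_rot":[0,0,0]},{"grip":0,"xyz":[0,0,0],"delta_rot":[0,0,0]},{"grip":0,"xyz":[0,0,0],"delta_rot":[0,0,0]}]'
python3 - <<'E'
from h import *
inchest(tool());print(r.state()["q"].round(2))
for a in np.arange(1.2,-.01,-.1): print(a.round(2),(115-205*np.cos(a)+12*np.sin(a)+9.5).round(1),(100+205*np.sin(a)+12*np.cos(a)).round(1))
E
```

```text
time: 14.28
ee_pos: [694.8, -17.9, 360.2]
tcp_rot: [-3.125, -0.313, 0.009]
wrist_force: [-0.5, 0.1, -2.0]
finger_gap: 0.007
grip_force: 0.0
time: 14.7
ee_pos: [691.6, -19.6, 297.4]
tcp_rot: [3.126, 0.311, -0.007]
wrist_force: [-0.2, 0.3, 0.8]
finger_gap: 0.002
grip_force: 0.0
tcp in chest [ 93.1  -1.8 297.4] z axis [-0.004 -0.    -1.   ] y axis [ 0.001 -1.     0.   ]
[ 0.27  0.51 -0.51  1.1   0.24  1.59 -1.55]
1.2 61.4 295.4
1.1 42.2 288.1
1.0 23.8 279.0
0.9 6.5 268.0
0.8 -9.7 255.4
0.7 -24.6 241.2
0.6 -37.9 225.7
0.5 -49.7 208.8
0.4 -59.6 190.9
0.3 -67.8 172.0
0.2 -74.0 152.5
0.1 -78.3 132.4
-0.0 -80.5 112.0
```

```bash
python3 -m inch '[{"grip":0,"xyz":[-0.4,0,0],"delta_rot":[0,0,0]},{"grip":0,"xyz":[-0.4,0,0],"delta_rot":[0,0,0]},{"grip":0,"xyz":[-0.2,0,0.05],"delta_rot":[0,0,0]},{"grip":0,"xyz":[-0.32,0,0.12],"delta_rot":[0,0,0]},{"grip":0,"xyz":[-0.32,0,0.12],"delta_rot":[0,0,0]}]'
python3 -c "
from h import *
inchest(tool());print(C[:3,:3].T@r.state()['wrist_force'])"
python3 -m inch '[{"grip":0,"xyz":[-0.31,0,0.15],"delta_rot":[0,0,0]},{"grip":0,"xyz":[-0.31,0,0.15],"delta_rot":[0,0,0]},{"grip":0,"xyz":[-0.29,0,0.18],"delta_rot":[0,0,0]},{"grip":0,"xyz":[-0.29,0,0.18],"delta_rot":[0,0,0]}]'
python3 - <<'E'
from h import *
inchest(tool());print(C[:3,:3].T@r.state()['wrist_force'])
for n in("side","scene"):
    p,d=cams.snapshot(n);L=(pts(d,n)-C[:3,3])@C[:3,:3]
    m=(d>0)&(abs(L[...,1]-110)<40)&(L[...,2]>150)&(L[...,2]<345)&(L[...,0]>-60)&(L[...,0]<120);k=L[m]
    a=np.arctan2(k[:,2]-100,115-k[:,0]);print(n,m.sum(),"angle pct",np.percentile(a,[5,25,50,75,95]).round(3))
E
```

```text
time: 15.12
ee_pos: [645.3, -28.7, 292.5]
tcp_rot: [3.125, 0.311, 0.007]
wrist_force: [3.5, -0.3, 3.7]
finger_gap: 0.005
grip_force: 2.2
tcp in chest [ 45.8  -1.7 292.5] z axis [ 0.004 -0.001 -1.   ] y axis [ 0.001 -1.     0.001]
[ 3.38454842 -0.97815569  3.71813355]
time: 15.45
ee_pos: [609.9, -35.8, 272.8]
tcp_rot: [3.125, 0.311, 0.006]
wrist_force: [2.2, 0.2, 3.0]
finger_gap: 0.002
grip_force: 1.7
tcp in chest [  9.8  -1.7 272.8] z axis [ 0.004 -0.002 -1.   ] y axis [ 0.001 -1.     0.002]
[ 2.20387198 -0.20573788  3.03417599]
side 483 angle pct [0.806 0.966 0.985 1.02  1.103]
scene 538 angle pct [0.891 0.914 0.923 0.933 0.957]
```

Lid is following with about 4 N. I continue along the arc.

```bash
python3 -m inch '[{"grip":0,"xyz":[-0.27,0,0.21],"delta_rot":[0,0,0]},{"grip":0,"xyz":[-0.27,0,0.21],"delta_rot":[0,0,0]},{"grip":0,"xyz":[-0.25,0,0.24],"delta_rot":[0,0,0]},{"grip":0,"xyz":[-0.25,0,0.24],"delta_rot":[0,0,0]}]'
python3 -m inch '[{"grip":0,"xyz":[-0.22,0,0.26],"delta_rot":[0,0,0]},{"grip":0,"xyz":[-0.22,0,0.26],"delta_rot":[0,0,0]},{"grip":0,"xyz":[-0.2,0,0.28],"delta_rot":[0,0,0]},{"grip":0,"xyz":[-0.2,0,0.28],"delta_rot":[0,0,0]}]'
python3 - <<'E'
from h import *
inchest(tool());print(C[:3,:3].T@r.state()['wrist_force'])
for n in("side","scene"):
    p,d=cams.snapshot(n);L=(pts(d,n)-C[:3,3])@C[:3,:3]
    m=(d>0)&(abs(L[...,1]-110)<40)&(L[...,2]>130)&(L[...,2]<345)&(L[...,0]>-110)&(L[...,0]<120);k=L[m]
    a=np.arctan2(k[:,2]-100,115-k[:,0]);print(n,m.sum(),"angle pct",np.percentile(a,[5,25,50,75,95]).round(3))
E
```

```text
time: 15.88
ee_pos: [579.4, -41.9, 245.0]
tcp_rot: [3.125, 0.311, 0.003]
wrist_force: [0.8, -0.0, 3.2]
finger_gap: 0.004
grip_force: 1.4
time: 16.22
ee_pos: [554.6, -47.0, 212.3]
tcp_rot: [3.125, 0.311, 0.002]
wrist_force: [0.4, 0.3, 1.8]
finger_gap: 0.004
grip_force: 1.1
tcp in chest [-46.7  -1.9 212.3] z axis [ 0.001 -0.001 -1.   ] y axis [ 0.002 -1.     0.001]
[0.44966657 0.18149266 1.75710645]
side 1348 angle pct [0.559 0.58  0.624 0.83  0.985]
scene 282 angle pct [0.48  0.52  0.564 0.848 0.961]
```

```bash
python3 -m inch '[{"grip":0,"xyz":[-0.17,0,0.3],"delta_rot":[0,0,0]},{"grip":0,"xyz":[-0.17,0,0.3],"delta_rot":[0,0,0]},{"grip":0,"xyz":[-0.14,0,0.31],"delta_rot":[0,0,0]},{"grip":0,"xyz":[-0.14,0,0.31],"delta_rot":[0,0,0]}]'
python3 -m inch '[{"grip":0,"xyz":[-0.1,0,0.33],"delta_rot":[0,0,0]},{"grip":0,"xyz":[-0.1,0,0.33],"delta_rot":[0,0,0]},{"grip":0,"xyz":[-0.07,0,0.3],"delta_rot":[0,0,0]},{"grip":0,"xyz":[-0.05,0,0.25],"delta_rot":[0,0,0]},{"grip":0,"xyz":[0,0,0],"delta_rot":[0,0,0]}]'
python3 -c "
from h import *
inchest(tool());print(C[:3,:3].T@r.state()['wrist_force'])"
```

```text
time: 16.65
ee_pos: [535.4, -50.8, 173.7]
tcp_rot: [3.126, 0.311, -0.0]
wrist_force: [0.6, 0.7, 0.9]
finger_gap: 0.004
grip_force: 0.7
time: 17.07
ee_pos: [524.9, -52.8, 136.3]
tcp_rot: [3.126, 0.311, -0.005]
wrist_force: [-0.9, -0.6, -0.9]
finger_gap: 0.008
grip_force: 0.0
tcp in chest [-76.9  -1.8 136.3] z axis [-0.003  0.    -1.   ] y axis [ 0.001 -1.    -0.   ]
[-1.03811841 -0.37805387 -0.87883551]
```

```bash
python3 -m inch '[{"grip":0,"xyz":[-0.04,0,0.2],"delta_rot":[0,0,0]},{"grip":0,"xyz":[-0.03,0,0.15],"delta_rot":[0,0,0]},{"grip":0,"xyz":[0,0,0.15],"delta_rot":[0,0,0]},{"grip":0,"xyz":[0,0,0],"delta_rot":[0,0,0]}]'
python3 - <<'E'
from h import *
inchest(tool());print(C[:3,:3].T@r.state()['wrist_force'])
for n in("side","scene"):
    p,d=cams.snapshot(n);L=(pts(d,n)-C[:3,3])@C[:3,:3]
    for y in(-130,130):
        m=(d>0)&(abs(L[...,1]-y)<25)&(L[...,2]>104)&(L[...,2]<200)&(abs(L[...,0])<116);k=L[m]
        if m.sum()>20:print(n,y,m.sum(),"slope,z at hinge",np.polyfit(115-k[:,0],k[:,2],1).round(3))
E
```

```text
time: 17.4
ee_pos: [523.7, -53.1, 122.4]
tcp_rot: [3.126, 0.311, -0.002]
wrist_force: [-0.2, 0.5, -0.6]
finger_gap: 0.005
grip_force: 0.0
tcp in chest [-78.2  -1.8 122.4] z axis [-0.001 -0.    -1.   ] y axis [ 0.001 -1.     0.   ]
[-0.06389154  0.51772872 -0.63335761]
side -130 348 slope,z at hinge [3.20000e-02 1.11686e+02]
side 130 907 slope,z at hinge [3.30000e-02 1.11222e+02]
scene -130 428 slope,z at hinge [2.50000e-02 1.13195e+02]
scene 130 261 slope,z at hinge [2.30000e-02 1.14149e+02]
```

```bash
python3 -m inch '[{"grip":0,"xyz":[0,0,0.12],"delta_rot":[0,0,0]},{"grip":0,"xyz":[0,0,0.1],"delta_rot":[0,0,0]},{"grip":0,"xyz":[0,0,0.06],"delta_rot":[0,0,0]},{"grip":0,"xyz":[0,0,0],"delta_rot":[0,0,0]}]'
python3 -m inch '[{"grip":0,"xyz":[0,0,0.05],"delta_rot":[0,0,0]},{"grip":0,"xyz":[0,0,0],"delta_rot":[0,0,0]}]'
```

```text
time: 17.83
ee_pos: [523.9, -53.1, 114.4]
tcp_rot: [3.126, 0.311, -0.001]
wrist_force: [1.0, 0.0, 0.1]
finger_gap: 0.004
grip_force: 0.0
time: 18.0
ee_pos: [524.1, -53.1, 113.2]
tcp_rot: [3.126, 0.311, -0.001]
wrist_force: [-0.3, -0.7, 0.0]
finger_gap: 0.005
grip_force: 0.0
```

```bash
python3 -m inch '[{"grip":0,"xyz":[0,0,0.05],"delta_rot":[0,0,0]},{"grip":0,"xyz":[0,0,0],"delta_rot":[0,0,0]}]'
python3 -m inch '[{"grip":0,"xyz":[0,0,0.05],"delta_rot":[0,0,0]},{"grip":0,"xyz":[0,0,0],"delta_rot":[0,0,0]}]'
python3 -c "
from h import *
for n in('side','scene'):
    p,d=cams.snapshot(n);L=(pts(d,n)-C[:3,3])@C[:3,:3]
    for y in(-130,130):
        m=(d>0)&(abs(L[...,1]-y)<25)&(L[...,2]>104)&(L[...,2]<200)&(abs(L[...,0])<112);k=L[m]
        if m.sum()>20:print(n,y,m.sum(),np.polyfit(115-k[:,0],k[:,2],1).round(3))"
```

```text
time: 18.17
ee_pos: [524.3, -53.1, 112.5]
tcp_rot: [3.125, 0.311, 0.0]
wrist_force: [-1.1, 0.2, 5.8]
finger_gap: 0.009
grip_force: 2.7
time: 18.33
ee_pos: [524.4, -53.1, 112.3]
tcp_rot: [3.125, 0.311, 0.0]
wrist_force: [-8.4, 0.0, 20.5]
finger_gap: 0.004
grip_force: 10.2
side -130 326 [-2.00000e-03  1.11442e+02]
side 130 892 [-3.00000e-03  1.11409e+02]
scene -130 433 [-3.00000e-03  1.13434e+02]
scene 130 250 [-4.00000e-03  1.13736e+02]
```

```bash
python3 -m inch '[{"grip":0,"xyz":[0,0,-0.3],"delta_rot":[0,0,0]},{"grip":0,"xyz":[0,0,-0.8],"delta_rot":[0,0,0]},{"grip":0,"xyz":[0,0,-1],"delta_rot":[0,0,0]},{"grip":0,"xyz":[0,0,-1],"delta_rot":[0,0,0]},{"grip":0,"xyz":[0,0,-1],"delta_rot":[0,0,0]}]'
python3 -m inch '[{"grip":0,"xyz":[0,0,0],"delta_rot":[0,0,0]},{"grip":0,"xyz":[0,0,0],"delta_rot":[0,0,0]},{"grip":0,"xyz":[0,0,0],"delta_rot":[0,0,0]},{"grip":0,"xyz":[0,0,0],"delta_rot":[0,0,0]}]'
python3 - <<'E'
from h import *
for n in('side','scene'):
    p,d=cams.snapshot(n);L=(pts(d,n)-C[:3,3])@C[:3,:3];cv2.imwrite(f"pics/{n}9.png",cv2.resize(p[90:290,150:470,::-1],(800,500)))
    for y in(-130,130):
        m=(d>0)&(abs(L[...,1]-y)<25)&(L[...,2]>104)&(L[...,2]<200)&(abs(L[...,0])<112);k=L[m]
        if m.sum()>20:print(n,y,m.sum(),np.polyfit(115-k[:,0],k[:,2],1).round(3))
E
```

```text
time: 18.85
ee_pos: [524.0, -52.9, 235.0]
tcp_rot: [3.126, 0.311, -0.0]
wrist_force: [0.3, -0.3, -1.3]
finger_gap: 0.005
grip_force: 0.0
time: 19.18
ee_pos: [523.5, -53.1, 232.2]
tcp_rot: [3.126, 0.311, -0.003]
wrist_force: [-0.1, -0.9, 0.0]
finger_gap: 0.002
grip_force: 0.0
side -130 456 [-3.00000e-03  1.11775e+02]
side 130 883 [-2.0000e-03  1.1139e+02]
scene -130 433 [  0.    113.128]
scene 130 340 [-3.00000e-03  1.13775e+02]
```

View pics/side9.png

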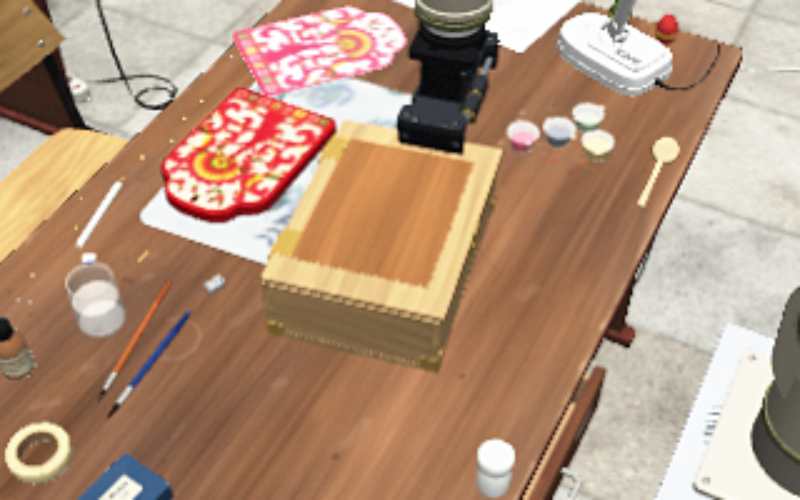

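The view shows the lid shut flat at (385,215), the jar, tin and spoon in place, and the gripper clear above. I hand the job in.

```bash
python3 -c "
from workcell import r
print(r.close_job())"
```

```text
the job is handed in; nothing more can be done
None
```

The block lies on the chest floor clear of the stay, the stay was unlocked and folded, and the lid is fully shut. I handed the job in at about 19 s with the arm clear; the last press on the shut lid briefly reached about 20 N, above the suggested 3 to 8 N.

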